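# Swap two cast-iron crocks in their stand, feeling for their stops

## Task

The two square enamelled cast-iron crocks stand in each other's bays of the two-bay steel stand: swap them, the white one put home first. Slide them on the worktop, never lifted or tipped, in past the spring catches of the other bay until they meet the black rubber-faced stop block at its back, whose depth is set differently each time: feel for it, press the crock against it with some 15 N for half a second, and do not ram it. Leave the pepper mill, the salt shaker and the spice jar where they are.

Things in the scene. Friction and masses are not known exactly. Their poses are not given: they have to be found in the camera images.
- stand: Two-bay stand of polished, slippery steel rails 32 mm high, screwed down; crocks stand on the worktop. Origin on the worktop midway between the bays; x points into the bays (away from the robot), y left, z up. Bays 104 mm wide, open at -x, centres y = +-72 mm; 8 mm side rails with a flared mouth that ends at x = -70 mm. Black catch housings, 30 mm high, out to y = +-154 mm at x = -52 to -28 mm.
- left_home (a point): Where the centre of a crock's underside lies in the left bay just behind its catches (stand x = 0, y = +72 mm); axes as the stand's. A black rubber-faced stop block in the bay, clamped at a depth that nothing reports, each bay its own, stops the crock 0 to 20 mm beyond this point: push on until it is felt. A crock is clear of the rails when its centre is at stand x below -122 mm.
- right_home (a point): The same for the right bay (stand x = 0, y = -72 mm). Catches, alike in both bays: from each side rail, at stand x = -42.5 mm and 21 mm up, a round brass spring nose (radius 6 mm) stands 7 mm into the bay. A crock going in or out presses both aside: 3 to 12 N along the bay on top of friction. Over the last 8 mm or so before this point they snap out behind its cut corners.
- white_crock: White enamelled cast-iron crock, open-topped, smooth, 0.6 to 0.95 kg (1.5 to 4 N to slide). Square, 100 x 100 mm outside, corners cut at 45 degrees by 16 mm, 46 mm high; walls 7 mm, lip 8 mm wide, inside 86 x 86 mm, inner floor 5 mm up. Origin at the centre of its underside, x, y along its sides, z up. Starts home in either bay. Shut fingers put down inside can draw it along by a wall.
- blue_crock: Blue enamelled cast-iron crock, of the same shape, sizes and frame as the white one; it starts in the other bay.
- pepper_mill: Dark wooden pepper mill, 58 mm in diameter, 150 mm high, standing left of the stand; origin at the centre of its underside, z up. Must not be disturbed.
- salt_shaker: Clear salt shaker with a grey top, 44 mm in diameter, 90 mm high, standing right of the stand; origin at the centre of its underside, z up. Must not be disturbed.
- spice_jar: Glass spice jar with a dark cap, 41 mm in diameter, 105 mm high, standing left of and behind the pepper mill; origin at the centre of its underside, z up. Must not be disturbed.
Things that resemble listed ones, but are neither listed nor needed, are in the scene too. What is shaped like the white_crock but brown is not meant.

How it is judged:
On the way, in this order (a step that is already met when the one before it is completed fails the run):
1. the white crock, in the other bay behind the catches, is pressed against its stop with more than 6 N (distance of white_crock from where it was at the start of the episode above 0.12 m and x of white_crock in the frame of stand above -0.005 m and (y of white_crock in the frame of stand between 0.067 and 0.077 m or y of white_crock in the frame of stand between -0.077 and -0.067 m) and contact force between white_crock and stand above 6 N), for 0.1 s.
2. then the blue crock, in the other bay behind the catches, is pressed against its stop with more than 6 N (distance of blue_crock from where it was at the start of the episode above 0.12 m and x of blue_crock in the frame of stand above -0.005 m and (y of blue_crock in the frame of stand between 0.067 and 0.077 m or y of blue_crock in the frame of stand between -0.077 and -0.067 m) and contact force between blue_crock and stand above 6 N), for 0.1 s.
At the end, for the whole second after the job is handed in: Each crock stands flat and at rest in the bay where the other one began, behind the catches (its centre not more than 5 mm short of the home point, nor more than 24 mm beyond it) and within 5 mm of the bay's centre line (distance of each of white_crock, blue_crock from where it was at the start of the episode above 0.12 m and x of white_crock in the frame of stand between -0.005 and 0.024 m and x of blue_crock in the frame of stand between -0.005 and 0.024 m and ((y of white_crock in the frame of stand between 0.067 and 0.077 m and y of blue_crock in the frame of stand between -0.077 and -0.067 m) or (y of blue_crock in the frame of stand between 0.067 and 0.077 m and y of white_crock in the frame of stand between -0.077 and -0.067 m)) and height (world z) of each of white_crock, blue_crock below 0.004 m and angle between each of white_crock, blue_crock's own z axis and vertical below 0.05 rad and linear speed of each of white_crock, blue_crock below 0.01 m/s); the robot touches nothing.
It fails at once if a crock is lifted off the worktop (by more than 20 mm) or tipped by more than about 17 degrees (height (world z) of any of white_crock, blue_crock above 0.02 m or angle between any of white_crock, blue_crock's own z axis and vertical above 0.3 rad).
It fails at once if a crock is rammed against its stop (more than 45 N while it is behind the catches) ((x of white_crock in the frame of stand above -0.006 m and contact force between white_crock and stand above 45 N) or (x of blue_crock in the frame of stand above -0.006 m and contact force between blue_crock and stand above 45 N)).
It fails at once if the pepper mill, the salt shaker or the spice jar is moved by more than 20 mm (distance of any of pepper_mill, salt_shaker, spice_jar from where it was at the start of the episode above 0.02 m).
It also fails if it takes over 72 s, if anything falls off the work surface, if the arm or the gripper's body presses on something with over 40 N, if the wrist force passes 120 N, or if a joint passes its speed limit or range.

## Robot

A 6-joint arm with a two-finger parallel gripper is mounted at the origin on a cart in front of the work surface, level with it; the furniture and walls round the work are solid. World frame = base frame: x ahead of the robot, y to its left, z up, the work surface at z = 0. Lengths are in m, angles in rad, forces in N, time in s.
With the tool pointing down it reaches from about 0.25 to 0.85 m from the base axis. Payload 12.5 kg.
Tool frame: the origin (TCP) lies midway between the tips of the shut fingers; the grasp point (between the pads) lies 19 mm behind it; z points along the fingers, y is the line along which they close (so a half turn about z gives the same grasp; the last joint's range is limited). The gripper opens to 93 mm and grips with 3 to 60 N. Pads are 15 mm wide; open, the fingers measure 128 mm over their backs; the gripper's body (75 mm by 188 mm) begins 65 mm behind the grasp point.
Start: joints at [1.122, 0.351, 1.652, -0, 1.139, -0.085], TCP at [0.196, 0.514, 0.219] pointing down, gripper open.
Joint ranges: [-2.75, 2.75], [-0.79, 2.1], [0.01, 2.65], [-1.57, 4.71], [0.07, 3.14], [-2.87, 2.87]. Speed limits (rad/s): [2.22, 2.22, 2.79, 3.14, 3.14, 3.14].

## Interface

Orientations are given as a unit quaternion [x, y, z, w].
In Python, from station import state, grab_frame, sign_off, look_for gives the robot as it stands. The module is installed in compiled form; this text tells all that it offers.
- The arm moves only by the shell command python3 -m inch 'ROWS' [OPENING]. ROWS is JSON, a list of rows, each an object of numbers: "dx", "dy", "dz": the shift along the world's x, y, z in m; "ax", "ay", "az": the turn, a rotation vector about the world's x, y, z in degrees. In form: [{"dx": .., "dy": .., "dz": .., "ax": .., "ay": .., "az": ..}, ...]. A call has 1 to 20 rows; each row shifts and turns the commanded pose from where the row before left it; what a row does not reach is not made up. A row lasts 1/12 s, in which the tool goes at most 41.7 mm and 7.16 degrees, less where a joint would pass 70% of its speed; a pose out of reach is approached as far as the arm can. A call is refused whole if a number of a shift passes 0.0417 or a number of a turn 7.16, either way. A call with a gripper value outside its range is refused whole. OPENING is the finger opening in m, from 0 to 0.093, set as the call begins (- or left out, the last holds). The fingers move at their own pace and stop on an object; the grip force is fixed at half the most. Time passes only in rows, so rows that do not move let the fingers close. It gives the time, the measured TCP pose, the force, the opening and the grip force at its end, in the units of the state.
- state(): the state, without advancing time (a new reading comes with each control period).
- grab_frame(name): name is "scene" or "top" or "wrist"; returns a dict with "pixels" (480x640x3 uint8, red, green, blue), "mtx" (3x3 intrinsics, pixels), "extrinsics" (4x4, takes a point from camera to world coordinates). Camera axes: x right, y down, z forward; pixel columns grow to the right and rows downward; lengths in m; the calibration is good to about 2 mm. A picture is of the moment at which its call begins. There is no depth.
- sign_off(): hands the job in; it is judged then, once.
Trained networks look in a picture, given as the dict that the camera call returned (one of the last four; its "shot" number tells which), for a name from the list of things; names that differ only in an ending like _2 or _b are one class to them, and where a whole thing is asked for, a point or a joint stands for the part that bears it (a point fixed in the world has none). Each returns a list of dicts, best first, with "p" (0 to 1); they miss things now and then, are a little off and sometimes report something else, mostly with a low value. They report only what shows in the picture. A call takes as long as a camera call. They do not tell look-alikes from the thing itself.
- look_for(picture, thing): "point" ([x, y, z] in m, in world coordinates, good to about 4 mm: the middle of the surface that is visible of it).
The state is a dict: "t": time; "joint_pos": joint angles; "qvel": joint speeds; "effort": joint torques, N m; "tool_pos": TCP position; "ee_rot": TCP orientation; "ft_force": force on the tool from outside, world axes, zero at the start; "torque": the same for the moment, N m; "grip_width": finger opening in m; "grasp_force": force on a finger pad.
Only numpy, scipy, OpenCV 4.12 (cv2) and the standard library are available. Lean on these libraries where they do the work, as an engineer would, in place of code of your own. Each camera call takes 0.05 s, during which the arm holds its last target. There are 200 camera calls.

## Working session

There is one attempt and no reset: what is moved stays moved. The work goes in short steps, Python scripts to look and compute and a shell command to move; the robot and the scene stay as the last step left them, time stands still between calls to the robot, and variables do not carry over. Pictures are saved under pics/ and viewed, at most 11 in all, crops included, and the job is handed in when it is done.

```bash
mkdir -p pics; python3 - <<'E'
from station import *
import cv2,numpy as np
s=state();print(s['t'],s['tool_pos'],s['ee_rot'],s['ft_force'],s['grip_width'])
for n in ["scene","top"]:
    f=grab_frame(n);cv2.imwrite(f"pics/{n}0.png",f["pixels"][...,::-1])
    print(n,f["mtx"].tolist(),np.round(f["extrinsics"],4).tolist())
    for t in ["stand","white_crock","blue_crock","pepper_mill","salt_shaker","spice_jar"]:
        print(t,[(np.round(d["point"],3).tolist(),round(d["p"],2)) for d in look_for(f,t)][:4])
E
```

```text
0.0 [0.19552596 0.51370398 0.21810169] [ 1.80877048e-01  9.83505544e-01 -5.61998212e-04 -1.51574840e-04] [-0.74897616  0.0481647  -0.58935348] 0.09317052584064414
scene [[524.0602172405809, 0.0, 315.7220323587913], [0.0, 524.0602172405809, 240.5157223556843], [0.0, 0.0, 1.0]] [[0.8296, -0.3114, 0.4634, 0.1291], [-0.5579, -0.4317, 0.7088, -0.5809], [-0.0206, -0.8466, -0.5318, 0.5254], [0.0, 0.0, 0.0, 1.0]]
stand [([0.641, -0.008, 0.026], 0.59)]
white_crock [([0.434, 0.227, 0.024], 0.94)]
blue_crock [([0.608, -0.045, 0.03], 0.81)]
pepper_mill [([0.598, 0.209, 0.069], 0.78)]
salt_shaker [([0.636, -0.189, 0.049], 0.61)]
spice_jar [([0.659, 0.262, 0.063], 0.57)]
top [[588.7596956315283, 0.0, 318.95950942642685], [0.0, 588.7596956315283, 237.80065006572033], [0.0, 0.0, 1.0]] [[0.0055, -0.9917, 0.1285, 0.4159], [-1.0, -0.0051, 0.0037, 0.0833], [-0.003, -0.1285, -0.9917, 1.3412], [0.0, 0.0, 0.0, 1.0]]
stand [([0.655, 0.01, 0.028], 0.88)]
white_crock [([0.598, 0.089, 0.001], 0.73), ([0.596, 0.224, 0.128], 0.4)]
blue_crock [([0.615, -0.058, 0.002], 0.68)]
pepper_mill [([0.601, 0.223, 0.126], 0.89)]
salt_shaker [([0.64, -0.173, 0.08], 0.77)]
spice_jar [([0.657, 0.278, 0.102], 0.77)]
```

View pics/top0.png

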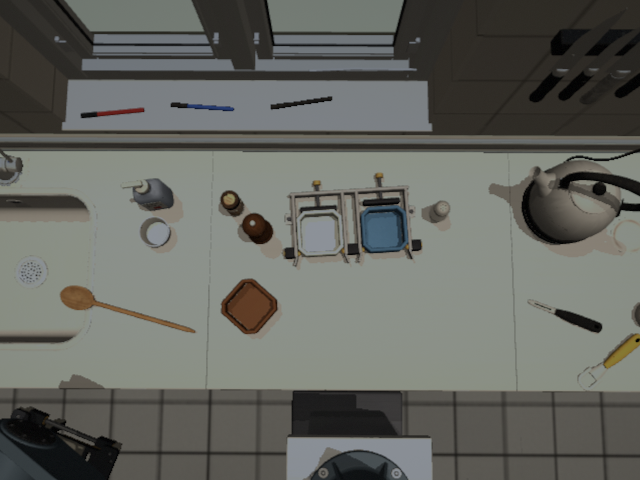

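View pics/scene0.png

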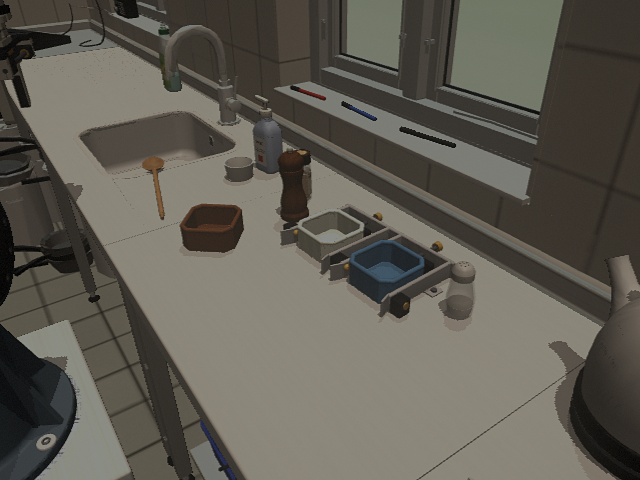

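The top picture shows white at (320,232) in the left bay and blue at (383,228) in the right bay. The mill is at (257,228), the jar at (232,202) and the shaker at (440,210). Two things could be mistaken for the white crock: the brown crock-shaped one at (250,306) and the small white cup at (156,233). I choose the white one in the stand and check it in a close crop.

```bash
cat > h.py <<'E'
from station import *
import cv2,numpy as np
def w(f,u,v,z):
    K=np.array(f["mtx"]);T=np.array(f["extrinsics"])
    d=T[:3,:3]@np.linalg.solve(K,[u,v,1.]);o=T[:3,3]
    return (o+d*(z-o[2])/d[2])[:2]
def blobs(f,mask,z,amin):
    out=[]
    cs,_=cv2.findContours(mask.astype(np.uint8),cv2.RETR_EXTERNAL,cv2.CHAIN_APPROX_NONE)
    for c in cs:
        if cv2.contourArea(c)<amin: continue
        P=np.array([w(f,u,v,z) for u,v in c[:,0]],np.float32)*1000
        r=cv2.minAreaRect(P);out.append((np.round(r[0],1),np.round(r[1],1),round(r[2],1)))
    return out
E
python3 - <<'E'
from h import *
f=grab_frame("top");p=f["pixels"]
cv2.imwrite("pics/crop.png",cv2.resize(p[170:280,270:430],None,fx=5,fy=5,interpolation=cv2.INTER_CUBIC)[...,::-1])
h=cv2.cvtColor(p,cv2.COLOR_RGB2HSV)
m=(h[...,0]>95)&(h[...,0]<125)&(h[...,1]>90)
m[:170]=0;m[280:]=0;m[:,:340]=0;m[:,430:]=0
print("blue",blobs(f,m,.046,300))
print(p[232,320],p[232,300],p[228,383],p[210,320])
E
```

```text
blue [(array([605.4, -55.5]), array([102.8, 101.1]), 4.1)]
[140 145 152] [121 123 116] [ 70  98 117] [123 128 122]
```

View pics/crop.png

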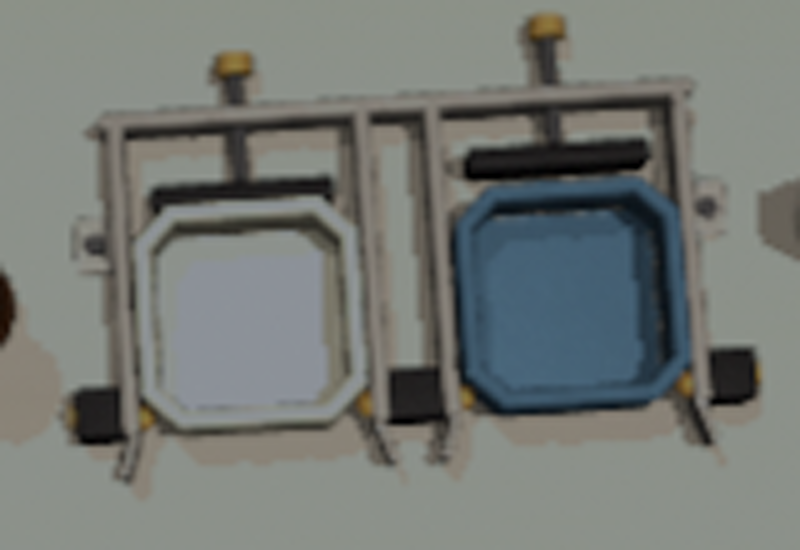

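The crop confirms the choice: white enamel in the left bay, rim centre at crop (249,315), and blue in the right bay at (573,295). The housings are at (100,415) and (735,375). The left stop bar is nearly touching white, while the right one leaves a gap behind blue.

```bash
python3 - <<'E'
from h import *
f=grab_frame("top")
g=lambda x,y,z:w(f,270+x/5-.4,170+y/5-.4,z)
L=g(76,415,.03);R=g(758,375,.03);print(L,R,np.linalg.norm(L-R))
d=L-R;yaw=np.arctan2(-d[0],d[1]);ex=np.array([np.cos(yaw),np.sin(yaw)]);ey=np.array([-ex[1],ex[0]])
O=(L+R)/2+.04*ex;print("yaw",np.degrees(yaw),"O",O)
bl=np.array([.6054,-.0555]);wh=g(249,315,.046)
print("blue in stand",(bl-O)@ex,(bl-O)@ey,"white",wh,(wh-O)@ex,(wh-O)@ey)
for s in(1,-1):
  for x in(0,-.0465,-.13): print("bay",s,x,O+ex*x+ey*.072*s)
s=state();print(s['tool_pos'])
E
```

```text
[0.55198671 0.16456906] [ 0.57159951 -0.14094926] 0.30614719756989384
yaw 3.6730718050466247 O [0.60171094 0.01437243]
blue in stand -0.0007947794548642722 -0.06996523557621852 white [0.59536792 0.08730175] -0.0016579028343687732 0.07318586300847825
bay 1 0 [0.59709839 0.08622453]
bay 1 -0.0465 [0.5506939  0.08324559]
bay 1 -0.13 [0.46736543 0.0778963 ]
bay -1 0 [ 0.6063235  -0.05747967]
bay -1 -0.0465 [ 0.55991902 -0.06045861]
bay -1 -0.13 [ 0.47659054 -0.0658079 ]
[0.19566371 0.51400196 0.21864293]
```

```bash
R='{"dx":0.0182,"dy":-0.0287,"az":-3.27}'; python3 -m inch '[{"dx":0.0182,"dy":-0.0287,"az":-3.27},{"dx":0.0182,"dy":-0.0287,"az":-3.27},{"dx":0.0182,"dy":-0.0287,"az":-3.27},{"dx":0.0182,"dy":-0.0287,"az":-3.27},{"dx":0.0182,"dy":-0.0287,"az":-3.27},{"dx":0.0182,"dy":-0.0287,"az":-3.27},{"dx":0.0182,"dy":-0.0287,"az":-3.27},{"dx":0.0182,"dy":-0.0287,"az":-3.27},{"dx":0.0182,"dy":-0.0287,"az":-3.27},{"dx":0.0182,"dy":-0.0287,"az":-3.27},{"dx":0.0182,"dy":-0.0287,"az":-3.27},{"dx":0.0182,"dy":-0.0287,"az":-3.27},{"dx":0.0182,"dy":-0.0287,"az":-3.27},{"dx":0.0182,"dy":-0.0287,"az":-3.27},{"dx":0.0182,"dy":-0.0287,"az":-3.27},{"dx":0.0182,"dy":-0.0287,"az":-3.27},{"dx":0.0182,"dy":-0.0287,"az":-3.27},{"dx":0.0182,"dy":-0.0287,"az":-3.27},{"dx":0.0182,"dy":-0.0287,"az":-3.27},{"dx":0.0182,"dy":-0.0287,"az":-3.27}]' 0.03
python3 -m inch '[{"dz":-0.03},{"dz":-0.03},{}]'
python3 - <<'E'
from h import *
f=grab_frame("wrist");cv2.imwrite("pics/w1.png",f["pixels"][...,::-1])
s=state();print(s['t'],s['tool_pos'],s['ee_rot'],s['ft_force'],s['grip_width'],s['joint_pos'])
p=f["pixels"];h=cv2.cvtColor(p,cv2.COLOR_RGB2HSV)
print(blobs(f,(h[...,0]>95)&(h[...,0]<125)&(h[...,1]>90),.046,3000))
E
```

```text
0.85 [0.19569439 0.51398651 0.21863221] [ 1.80904317e-01  9.83500701e-01 -4.77600894e-06 -4.53156368e-07] [ 0.63764578  0.18033133 -0.57935322] 0.09296171522040046 [ 1.12235557e+00  3.50691771e-01  1.65181277e+00 -1.80741763e-06
  1.13909756e+00 -8.46282817e-02]
[]schema error: expected keys dx, dy, dz, ax, ay, az
schema error: expected keys dx, dy, dz, ax, ay, az
```

View pics/w1.png

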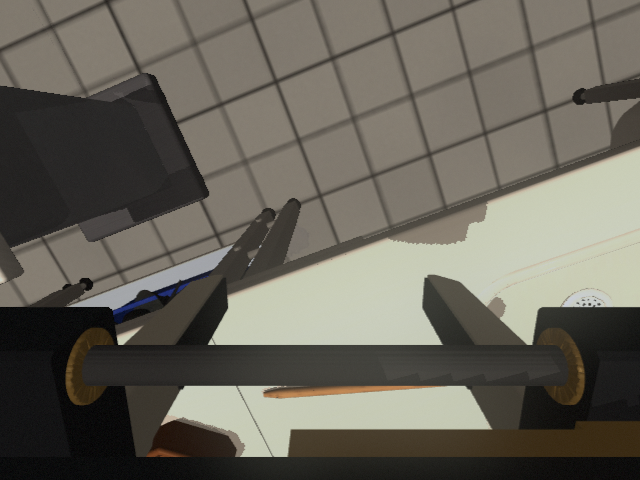

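The picture shows only the floor and the counter edge, because the move was refused: every row needs all six keys.

```bash
python3 -m inch '[{"dx":0.0182,"dy":-0.0287,"dz":0,"ax":0,"ay":0,"az":-3.27},{"dx":0.0182,"dy":-0.0287,"dz":0,"ax":0,"ay":0,"az":-3.27},{"dx":0.0182,"dy":-0.0287,"dz":0,"ax":0,"ay":0,"az":-3.27},{"dx":0.0182,"dy":-0.0287,"dz":0,"ax":0,"ay":0,"az":-3.27},{"dx":0.0182,"dy":-0.0287,"dz":0,"ax":0,"ay":0,"az":-3.27},{"dx":0.0182,"dy":-0.0287,"dz":0,"ax":0,"ay":0,"az":-3.27},{"dx":0.0182,"dy":-0.0287,"dz":0,"ax":0,"ay":0,"az":-3.27},{"dx":0.0182,"dy":-0.0287,"dz":0,"ax":0,"ay":0,"az":-3.27},{"dx":0.0182,"dy":-0.0287,"dz":0,"ax":0,"ay":0,"az":-3.27},{"dx":0.0182,"dy":-0.0287,"dz":0,"ax":0,"ay":0,"az":-3.27},{"dx":0.0182,"dy":-0.0287,"dz":0,"ax":0,"ay":0,"az":-3.27},{"dx":0.0182,"dy":-0.0287,"dz":0,"ax":0,"ay":0,"az":-3.27},{"dx":0.0182,"dy":-0.0287,"dz":0,"ax":0,"ay":0,"az":-3.27},{"dx":0.0182,"dy":-0.0287,"dz":0,"ax":0,"ay":0,"az":-3.27},{"dx":0.0182,"dy":-0.0287,"dz":0,"ax":0,"ay":0,"az":-3.27},{"dx":0.0182,"dy":-0.0287,"dz":0,"ax":0,"ay":0,"az":-3.27},{"dx":0.0182,"dy":-0.0287,"dz":0,"ax":0,"ay":0,"az":-3.27},{"dx":0.0182,"dy":-0.0287,"dz":0,"ax":0,"ay":0,"az":-3.27},{"dx":0.0182,"dy":-0.0287,"dz":0,"ax":0,"ay":0,"az":-3.27},{"dx":0.0182,"dy":-0.0287,"dz":0,"ax":0,"ay":0,"az":-3.27}]' 0.03
python3 -m inch '[{"dx":0,"dy":0,"dz":-0.03,"ax":0,"ay":0,"az":0},{"dx":0,"dy":0,"dz":-0.03,"ax":0,"ay":0,"az":0},{"dx":0,"dy":0,"dz":0,"ax":0,"ay":0,"az":0}]'
python3 - <<'E'
from h import *
f=grab_frame("wrist");cv2.imwrite("pics/w2.png",f["pixels"][...,::-1])
s=state();print(s['joint_pos'])
p=f["pixels"];h=cv2.cvtColor(p,cv2.COLOR_RGB2HSV)
print(blobs(f,(h[...,0]>95)&(h[...,0]<125)&(h[...,1]>90),.046,3000))
E
```

```text
t: 2.52
tool_pos: [0.5603, -0.0617, 0.2186]
ee_rot: [0.685, 0.729, 0.0, 0.0]
ft_force: [0.5, 1.2, -0.1]
grip_width: 0.0304
grasp_force: 0.0
t: 2.77
tool_pos: [0.5571, -0.0601, 0.1537]
ee_rot: [0.684, 0.73, -0.002, -0.003]
ft_force: [-0.6, 0.7, -1.5]
grip_width: 0.0301
grasp_force: 0.0
[-1.89821251e-01  4.44715201e-01  1.67858870e+00  3.41574475e-06
  1.02349447e+00 -2.55092689e-01]
[(array([601.1, -46.9]), array([71.8, 70.6]), 3.9)]
```

View pics/w2.png

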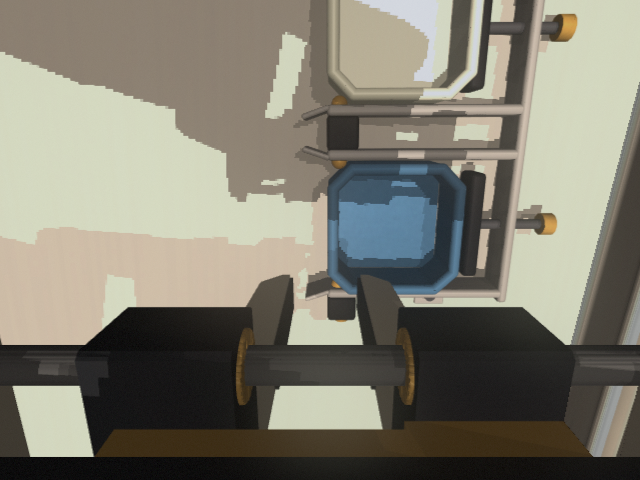

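Blue's rim is in view, its front (left) edge at about (329,230) and its right edge at about (463,230). The fingers straddle the front edge in x.

```bash
python3 - <<'E'
from h import *
f=grab_frame("wrist")
for n,u,v in[("bf",329,230),("bb",466,230),("b top",396,162),("b bot",396,292),("wf",329,30),("w right",400,99)]: print(n,w(f,u,v,.046))
for n,u,v in[("rail",420,110),("rail2",420,155),("rail3",420,294)]: print(n,w(f,u,v,.032))
print(state()['tool_pos'])
E
```

```text
bf [ 0.56058871 -0.05722281]
bb [ 0.66356268 -0.05035221]
b top [ 0.60521923 -0.0036904 ]
b bot [ 0.61677813 -0.10405109]
wf [0.55129685 0.0786804 ]
w right [0.603074   0.03898751]
rail [0.62097666 0.03373557]
rail2 [0.62519052 0.00180956]
rail3 [ 0.64000065 -0.1103985 ]
[ 0.5594287  -0.05988958  0.15878187]
```

```bash
python3 -m inch '[{"dx":0.002,"dy":0.001,"dz":-0.03,"ax":0,"ay":0,"az":0},{"dx":0,"dy":0,"dz":-0.03,"ax":0,"ay":0,"az":0},{"dx":0,"dy":0,"dz":-0.03,"ax":0,"ay":0,"az":0},{"dx":0,"dy":0,"dz":-0.03,"ax":0,"ay":0,"az":0},{"dx":0,"dy":0,"dz":-0.015,"ax":0,"ay":0,"az":0},{"dx":0,"dy":0,"dz":-0.007,"ax":0,"ay":0,"az":0},{"dx":0,"dy":0,"dz":0,"ax":0,"ay":0,"az":0}]'
python3 -m inch '[{"dx":0,"dy":0,"dz":0,"ax":0,"ay":0,"az":0},{"dx":0,"dy":0,"dz":0,"ax":0,"ay":0,"az":0},{"dx":0,"dy":0,"dz":0,"ax":0,"ay":0,"az":0},{"dx":0,"dy":0,"dz":0,"ax":0,"ay":0,"az":0},{"dx":0,"dy":0,"dz":0,"ax":0,"ay":0,"az":0},{"dx":0,"dy":0,"dz":0,"ax":0,"ay":0,"az":0}]' 0
```

```text
t: 3.45
tool_pos: [0.5622, -0.0588, 0.0171]
ee_rot: [0.683, 0.73, 0.0, 0.0]
ft_force: [-0.5, -0.3, 0.0]
grip_width: 0.0302
grasp_force: 0.0
t: 3.95
tool_pos: [0.5622, -0.0591, 0.0177]
ee_rot: [0.684, 0.73, 0.0, 0.001]
ft_force: [-1.5, -0.2, 7.6]
grip_width: 0.0068
grasp_force: 30.0
```

```bash
python3 -m inch '[{"dx":-0.004,"dy":-0.0003,"dz":0,"ax":0,"ay":0,"az":0},{"dx":-0.004,"dy":-0.0003,"dz":0,"ax":0,"ay":0,"az":0},{"dx":-0.004,"dy":-0.0003,"dz":0,"ax":0,"ay":0,"az":0},{"dx":-0.004,"dy":-0.0003,"dz":0,"ax":0,"ay":0,"az":0},{"dx":-0.004,"dy":-0.0003,"dz":0,"ax":0,"ay":0,"az":0}]'
python3 -m inch '[{"dx":-0.01,"dy":-0.0006,"dz":0,"ax":0,"ay":0,"az":0},{"dx":-0.01,"dy":-0.0006,"dz":0,"ax":0,"ay":0,"az":0},{"dx":-0.01,"dy":-0.0006,"dz":0,"ax":0,"ay":0,"az":0},{"dx":-0.01,"dy":-0.0006,"dz":0,"ax":0,"ay":0,"az":0},{"dx":-0.01,"dy":-0.0006,"dz":0,"ax":0,"ay":0,"az":0},{"dx":-0.01,"dy":-0.0006,"dz":0,"ax":0,"ay":0,"az":0}]'
python3 -m inch '[{"dx":-0.01,"dy":-0.0006,"dz":0,"ax":0,"ay":0,"az":0},{"dx":-0.01,"dy":-0.0006,"dz":0,"ax":0,"ay":0,"az":0},{"dx":-0.01,"dy":-0.0006,"dz":0,"ax":0,"ay":0,"az":0},{"dx":-0.01,"dy":-0.0006,"dz":0,"ax":0,"ay":0,"az":0},{"dx":-0.01,"dy":-0.0006,"dz":0,"ax":0,"ay":0,"az":0},{"dx":-0.01,"dy":-0.0006,"dz":0,"ax":0,"ay":0,"az":0},{"dx":0,"dy":0,"dz":0,"ax":0,"ay":0,"az":0}]'
python3 - <<'E'
from h import *
f=grab_frame("top");p=f["pixels"];h=cv2.cvtColor(p,cv2.COLOR_RGB2HSV)
m=(h[...,0]>95)&(h[...,0]<125)&(h[...,1]>90)
cv2.imwrite("pics/t2.png",cv2.resize(p[170:370,250:460],None,fx=2.8,fy=2.8)[...,::-1])
E
```

```text
t: 4.37
tool_pos: [0.543, -0.0607, 0.0176]
ee_rot: [0.684, 0.73, 0.001, 0.002]
ft_force: [4.4, 0.3, 3.4]
grip_width: 0.0065
grasp_force: 30.0
t: 4.87
tool_pos: [0.4829, -0.0645, 0.0177]
ee_rot: [0.684, 0.73, 0.001, 0.002]
ft_force: [5.3, 0.5, 5.6]
grip_width: 0.0068
grasp_force: 30.0
t: 5.45
tool_pos: [0.4215, -0.0681, 0.0176]
ee_rot: [0.684, 0.73, 0.0, 0.001]
ft_force: [-3.0, -5.1, 15.1]
grip_width: 0.0064
grasp_force: 30.0
```

View pics/t2.png

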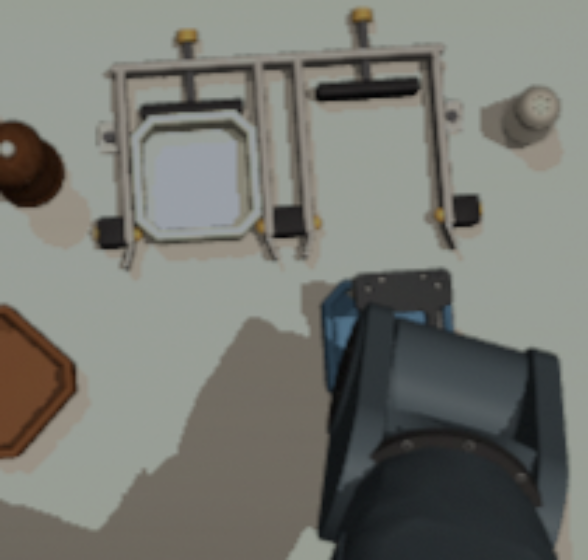

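The blue crock is out of the right bay and still held, its rim at about (390,320) in the crop. White is untouched at (197,177). Next I park blue to the right.

```bash
python3 -m inch '[{"dx":0,"dy":-0.01,"dz":0,"ax":0,"ay":0,"az":0},{"dx":0,"dy":-0.016,"dz":0,"ax":0,"ay":0,"az":0},{"dx":0,"dy":-0.02,"dz":0,"ax":0,"ay":0,"az":0},{"dx":0,"dy":-0.02,"dz":0,"ax":0,"ay":0,"az":0},{"dx":0,"dy":-0.02,"dz":0,"ax":0,"ay":0,"az":0},{"dx":0,"dy":-0.02,"dz":0,"ax":0,"ay":0,"az":0},{"dx":0,"dy":-0.02,"dz":0,"ax":0,"ay":0,"az":0},{"dx":0,"dy":-0.016,"dz":0,"ax":0,"ay":0,"az":0},{"dx":0,"dy":-0.01,"dz":0,"ax":0,"ay":0,"az":0},{"dx":0,"dy":-0.006,"dz":0,"ax":0,"ay":0,"az":0},{"dx":0,"dy":0,"dz":0,"ax":0,"ay":0,"az":0}]'
python3 -m inch '[{"dx":0,"dy":0,"dz":0,"ax":0,"ay":0,"az":0},{"dx":0,"dy":0,"dz":0,"ax":0,"ay":0,"az":0},{"dx":0,"dy":0,"dz":0,"ax":0,"ay":0,"az":0},{"dx":0,"dy":0,"dz":0.02,"ax":0,"ay":0,"az":0},{"dx":0,"dy":0,"dz":0.03,"ax":0,"ay":0,"az":0},{"dx":0,"dy":0,"dz":0.03,"ax":0,"ay":0,"az":0}]' 0.03
```

```text
t: 6.42
tool_pos: [0.422, -0.227, 0.0177]
ee_rot: [0.684, 0.73, 0.0, 0.001]
ft_force: [-3.6, -6.0, 11.2]
grip_width: 0.0064
grasp_force: 30.0
t: 6.92
tool_pos: [0.4209, -0.225, 0.097]
ee_rot: [0.683, 0.73, -0.0, -0.001]
ft_force: [1.0, -0.9, 0.5]
grip_width: 0.03
grasp_force: 0.0
```

```bash
python3 -m inch '[{"dx":0.0094,"dy":0.0222,"dz":0,"ax":0,"ay":0,"az":0},{"dx":0.0094,"dy":0.0222,"dz":0,"ax":0,"ay":0,"az":0},{"dx":0.0094,"dy":0.0222,"dz":0,"ax":0,"ay":0,"az":0},{"dx":0.0094,"dy":0.0222,"dz":0,"ax":0,"ay":0,"az":0},{"dx":0.0094,"dy":0.0222,"dz":0,"ax":0,"ay":0,"az":0},{"dx":0.0094,"dy":0.0222,"dz":0,"ax":0,"ay":0,"az":0},{"dx":0.0094,"dy":0.0222,"dz":0,"ax":0,"ay":0,"az":0},{"dx":0.0094,"dy":0.0222,"dz":0,"ax":0,"ay":0,"az":0},{"dx":0.0094,"dy":0.0222,"dz":0,"ax":0,"ay":0,"az":0},{"dx":0.0094,"dy":0.0222,"dz":0,"ax":0,"ay":0,"az":0},{"dx":0.0094,"dy":0.0222,"dz":0,"ax":0,"ay":0,"az":0},{"dx":0.0094,"dy":0.0222,"dz":0,"ax":0,"ay":0,"az":0},{"dx":0.0094,"dy":0.0222,"dz":0,"ax":0,"ay":0,"az":0},{"dx":0.0094,"dy":0.0222,"dz":0,"ax":0,"ay":0,"az":0},{"dx":0,"dy":0,"dz":0,"ax":0,"ay":0,"az":0}]'
python3 -m inch '[{"dx":0,"dy":0,"dz":-0.03,"ax":0,"ay":0,"az":0},{"dx":0,"dy":0,"dz":-0.03,"ax":0,"ay":0,"az":0},{"dx":0,"dy":0,"dz":-0.015,"ax":0,"ay":0,"az":0},{"dx":0,"dy":0,"dz":-0.005,"ax":0,"ay":0,"az":0},{"dx":0,"dy":0,"dz":0,"ax":0,"ay":0,"az":0}]'
python3 -m inch '[{"dx":0,"dy":0,"dz":0,"ax":0,"ay":0,"az":0},{"dx":0,"dy":0,"dz":0,"ax":0,"ay":0,"az":0},{"dx":0,"dy":0,"dz":0,"ax":0,"ay":0,"az":0},{"dx":0,"dy":0,"dz":0,"ax":0,"ay":0,"az":0},{"dx":0,"dy":0,"dz":0,"ax":0,"ay":0,"az":0},{"dx":0,"dy":0,"dz":0,"ax":0,"ay":0,"az":0}]' 0
```

```text
t: 8.17
tool_pos: [0.5541, 0.0882, 0.0965]
ee_rot: [0.683, 0.731, 0.0, -0.0]
ft_force: [1.3, 0.3, -0.3]
grip_width: 0.0302
grasp_force: 0.0
t: 8.58
tool_pos: [0.5523, 0.0848, 0.0156]
ee_rot: [0.684, 0.73, -0.001, -0.001]
ft_force: [-0.1, -0.0, 0.8]
grip_width: 0.0303
grasp_force: 0.0
t: 9.08
tool_pos: [0.5532, 0.0851, 0.0174]
ee_rot: [0.683, 0.73, 0.0, 0.0]
ft_force: [-3.9, -0.8, 6.4]
grip_width: 0.0072
grasp_force: 30.0
```

```bash
python3 -m inch '[{"dx":-0.004,"dy":-0.0003,"dz":0,"ax":0,"ay":0,"az":0},{"dx":-0.004,"dy":-0.0003,"dz":0,"ax":0,"ay":0,"az":0},{"dx":-0.004,"dy":-0.0003,"dz":0,"ax":0,"ay":0,"az":0},{"dx":-0.004,"dy":-0.0003,"dz":0,"ax":0,"ay":0,"az":0},{"dx":-0.004,"dy":-0.0003,"dz":0,"ax":0,"ay":0,"az":0}]'
python3 -m inch '[{"dx":-0.01,"dy":-0.0006,"dz":0,"ax":0,"ay":0,"az":0},{"dx":-0.01,"dy":-0.0006,"dz":0,"ax":0,"ay":0,"az":0},{"dx":-0.01,"dy":-0.0006,"dz":0,"ax":0,"ay":0,"az":0},{"dx":-0.01,"dy":-0.0006,"dz":0,"ax":0,"ay":0,"az":0},{"dx":-0.01,"dy":-0.0006,"dz":0,"ax":0,"ay":0,"az":0},{"dx":-0.01,"dy":-0.0006,"dz":0,"ax":0,"ay":0,"az":0}]'
python3 -m inch '[{"dx":-0.01,"dy":-0.0006,"dz":0,"ax":0,"ay":0,"az":0},{"dx":-0.01,"dy":-0.0006,"dz":0,"ax":0,"ay":0,"az":0},{"dx":-0.01,"dy":-0.0006,"dz":0,"ax":0,"ay":0,"az":0},{"dx":-0.01,"dy":-0.0006,"dz":0,"ax":0,"ay":0,"az":0},{"dx":-0.01,"dy":-0.0006,"dz":0,"ax":0,"ay":0,"az":0},{"dx":-0.01,"dy":-0.0006,"dz":0,"ax":0,"ay":0,"az":0},{"dx":0,"dy":0,"dz":0,"ax":0,"ay":0,"az":0}]'
python3 -m inch '[{"dx":0.0006,"dy":-0.009,"dz":0,"ax":0,"ay":0,"az":0},{"dx":0.0009,"dy":-0.015,"dz":0,"ax":0,"ay":0,"az":0},{"dx":0.0013,"dy":-0.02,"dz":0,"ax":0,"ay":0,"az":0},{"dx":0.0013,"dy":-0.02,"dz":0,"ax":0,"ay":0,"az":0},{"dx":0.0013,"dy":-0.02,"dz":0,"ax":0,"ay":0,"az":0},{"dx":0.0013,"dy":-0.02,"dz":0,"ax":0,"ay":0,"az":0},{"dx":0.0013,"dy":-0.02,"dz":0,"ax":0,"ay":0,"az":0},{"dx":0.0009,"dy":-0.014,"dz":0,"ax":0,"ay":0,"az":0},{"dx":0.0003,"dy":-0.0057,"dz":0,"ax":0,"ay":0,"az":0},{"dx":0,"dy":0,"dz":0,"ax":0,"ay":0,"az":0},{"dx":0,"dy":0,"dz":0,"ax":0,"ay":0,"az":0}]'
python3 - <<'E'
from h import *
f=grab_frame("wrist");p=f["pixels"]
cv2.imwrite("pics/w3.png",p[...,::-1]);print(state()['tool_pos'],state()['joint_pos'])
E
```

```text
t: 9.5
tool_pos: [0.5343, 0.0837, 0.0174]
ee_rot: [0.684, 0.73, 0.001, 0.001]
ft_force: [5.0, 0.6, 2.1]
grip_width: 0.0071
grasp_force: 30.0
t: 10.0
tool_pos: [0.4742, 0.08, 0.0174]
ee_rot: [0.684, 0.73, 0.001, 0.001]
ft_force: [4.8, -0.5, 3.8]
grip_width: 0.0065
grasp_force: 30.0
t: 10.58
tool_pos: [0.4124, 0.0764, 0.0174]
ee_rot: [0.684, 0.73, 0.0, 0.0]
ft_force: [-1.9, -0.6, 14.3]
grip_width: 0.007
grasp_force: 30.0
t: 11.5
tool_pos: [0.4226, -0.0682, 0.0174]
ee_rot: [0.684, 0.73, 0.0, 0.001]
ft_force: [-0.8, -8.1, 12.6]
grip_width: 0.0063
grasp_force: 30.0
[ 0.42263084 -0.06807714  0.01738817] [-2.68122980e-01  4.90117711e-01  2.09727087e+00 -1.23887468e-03
  5.52809531e-01 -3.32300523e-01]
```

View pics/w3.png

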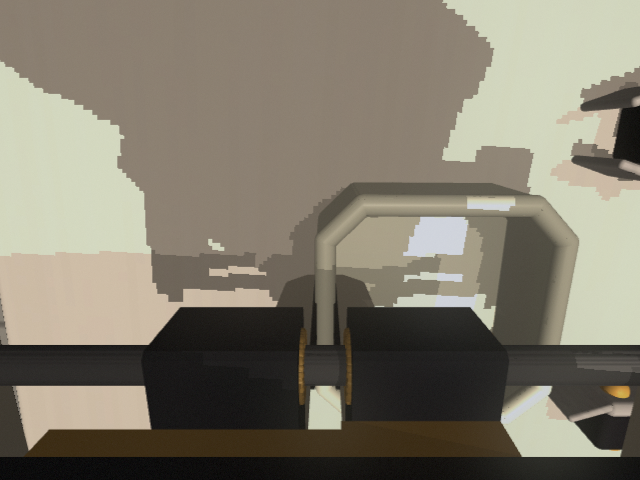

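The white crock is held square to the gripper: its left wall is along v≈196 and its front wall at u≈318. The right bay's flare tips are at about (575,158) and (572,412).

```bash
python3 - <<'E'
from h import *
f=grab_frame("wrist");yaw=np.radians(3.67);ex=np.array([np.cos(yaw),np.sin(yaw)]);ey=np.array([-ex[1],ex[0]])
for n,u,v,z in[("crock left",450,194,.046),("left a",360,194,.046),("left b",545,196,.046),("flareL",575,158,.032),("flareR",572,412,.032)]:
    P=w(f,u,v,z);print(n,P,P@ex,P@ey)
print(state()['tool_pos'][:2]@ey, np.array([.4215,-.0681])@ey)
E
```

```text
crock left [ 0.46478811 -0.01371297] 0.4629571960198394 -0.04343583403363581
left a [ 0.43197593 -0.01585212] 0.430075371912743 -0.043470305511425084
left b [ 0.49960139 -0.01218116] 0.4977971303836539 -0.044135565731934
flareL [0.51643486 0.00169891] 0.5154845340511749 -0.03136146261010222
flareR [ 0.54347809 -0.11535865] 0.53497948064682 -0.14991000264870608
-0.09491106055705917 -0.094940472664902
```

```bash
python3 -m inch '[{"dx":0.008,"dy":0.0005,"dz":0,"ax":0,"ay":0,"az":0},{"dx":0.008,"dy":0.0005,"dz":0,"ax":0,"ay":0,"az":0},{"dx":0.008,"dy":0.0005,"dz":0,"ax":0,"ay":0,"az":0},{"dx":0.007,"dy":0.0004,"dz":0,"ax":0,"ay":0,"az":0}]'
python3 -m inch '[{"dx":0.006,"dy":0.0004,"dz":0,"ax":0,"ay":0,"az":0},{"dx":0.006,"dy":0.0004,"dz":0,"ax":0,"ay":0,"az":0}]'
python3 -m inch '[{"dx":0.005,"dy":0.0003,"dz":0,"ax":0,"ay":0,"az":0},{"dx":0.005,"dy":0.0003,"dz":0,"ax":0,"ay":0,"az":0}]'
```

```text
t: 11.93
tool_pos: [0.4517, -0.0651, 0.0172]
ee_rot: [0.683, 0.73, -0.001, -0.002]
ft_force: [-11.9, -0.7, 22.5]
grip_width: 0.0068
grasp_force: 30.0
t: 12.1
tool_pos: [0.4636, -0.0643, 0.0172]
ee_rot: [0.683, 0.73, -0.001, -0.002]
ft_force: [-11.1, -0.7, 21.7]
grip_width: 0.0071
grasp_force: 30.0
t: 12.27
tool_pos: [0.4736, -0.0637, 0.0172]
ee_rot: [0.683, 0.73, -0.001, -0.002]
ft_force: [-10.9, -1.0, 21.3]
grip_width: 0.007
grasp_force: 30.0
```

```bash
python3 -m inch '[{"dx":0.005,"dy":0.0003,"dz":0.001,"ax":0,"ay":0,"az":0},{"dx":0.005,"dy":0.0003,"dz":0,"ax":0,"ay":0,"az":0}]'
python3 -m inch '[{"dx":0.005,"dy":0.0003,"dz":0,"ax":0,"ay":0,"az":0},{"dx":0.005,"dy":0.0003,"dz":0,"ax":0,"ay":0,"az":0}]'
```

```text
t: 12.43
tool_pos: [0.4829, -0.063, 0.0172]
ee_rot: [0.684, 0.73, -0.002, -0.002]
ft_force: [-17.7, -2.7, 19.0]
grip_width: 0.007
grasp_force: 30.0
t: 12.6
tool_pos: [0.4938, -0.0624, 0.0173]
ee_rot: [0.684, 0.73, -0.001, -0.002]
ft_force: [-4.1, 0.0, 2.1]
grip_width: 0.0067
grasp_force: 30.0
```

```bash
python3 -m inch '[{"dx":0.007,"dy":0.0004,"dz":0,"ax":0,"ay":0,"az":0},{"dx":0.008,"dy":0.0005,"dz":0,"ax":0,"ay":0,"az":0},{"dx":0.008,"dy":0.0005,"dz":0,"ax":0,"ay":0,"az":0},{"dx":0.008,"dy":0.0005,"dz":0,"ax":0,"ay":0,"az":0},{"dx":0.008,"dy":0.0005,"dz":0,"ax":0,"ay":0,"az":0},{"dx":0.006,"dy":0.0004,"dz":0,"ax":0,"ay":0,"az":0}]'
python3 -m inch '[{"dx":0.003,"dy":0.0002,"dz":0,"ax":0,"ay":0,"az":0},{"dx":0.003,"dy":0.0002,"dz":0,"ax":0,"ay":0,"az":0},{"dx":0.003,"dy":0.0002,"dz":0,"ax":0,"ay":0,"az":0}]'
python3 -m inch '[{"dx":0.002,"dy":0.0001,"dz":0,"ax":0,"ay":0,"az":0},{"dx":0.002,"dy":0.0001,"dz":0,"ax":0,"ay":0,"az":0}]'
python3 -m inch '[{"dx":0.002,"dy":0.0001,"dz":0,"ax":0,"ay":0,"az":0},{"dx":0.002,"dy":0.0001,"dz":0,"ax":0,"ay":0,"az":0}]'
```

```text
t: 13.1
tool_pos: [0.5395, -0.0597, 0.0172]
ee_rot: [0.684, 0.73, -0.001, -0.001]
ft_force: [-6.4, -0.6, 5.8]
grip_width: 0.0073
grasp_force: 30.0
t: 13.35
tool_pos: [0.5487, -0.0593, 0.0172]
ee_rot: [0.684, 0.73, -0.0, -0.001]
ft_force: [-4.3, 0.2, -0.5]
grip_width: 0.0068
grasp_force: 30.0
t: 13.52
tool_pos: [0.5532, -0.0591, 0.0173]
ee_rot: [0.684, 0.73, -0.0, -0.0]
ft_force: [-3.2, -0.3, -2.1]
grip_width: 0.0066
grasp_force: 30.0
t: 13.68
tool_pos: [0.5577, -0.0589, 0.0174]
ee_rot: [0.684, 0.73, 0.0, 0.0]
ft_force: [0.5, -0.3, -6.6]
grip_width: 0.0073
grasp_force: 30.0
```

```bash
python3 -m inch '[{"dx":0.0015,"dy":0.0001,"dz":0,"ax":0,"ay":0,"az":0},{"dx":0.0015,"dy":0.0001,"dz":0,"ax":0,"ay":0,"az":0},{"dx":0.0015,"dy":0.0001,"dz":0,"ax":0,"ay":0,"az":0}]'
python3 -m inch '[{"dx":0.001,"dy":0.0001,"dz":0,"ax":0,"ay":0,"az":0},{"dx":0.001,"dy":0.0001,"dz":0,"ax":0,"ay":0,"az":0}]'
```

```text
t: 13.93
tool_pos: [0.5621, -0.0586, 0.0174]
ee_rot: [0.684, 0.73, -0.0, -0.0]
ft_force: [-0.5, -0.0, -6.6]
grip_width: 0.0067
grasp_force: 30.0
t: 14.1
tool_pos: [0.5636, -0.0585, 0.0175]
ee_rot: [0.684, 0.73, -0.0, -0.0]
ft_force: [-0.3, 0.0, -6.5]
grip_width: 0.0068
grasp_force: 30.0
```

```bash
python3 -m inch '[{"dx":0.001,"dy":0.0001,"dz":0,"ax":0,"ay":0,"az":0},{"dx":0.001,"dy":0.0001,"dz":0,"ax":0,"ay":0,"az":0}]'
```

```text
t: 14.27
tool_pos: [0.5658, -0.0583, 0.0175]
ee_rot: [0.684, 0.73, -0.0, -0.0]
ft_force: [-1.2, -0.6, -7.2]
grip_width: 0.0068
grasp_force: 30.0
```

```bash
python3 -m inch '[{"dx":0.001,"dy":0.0001,"dz":-0.0004,"ax":0,"ay":0,"az":0},{"dx":0.001,"dy":0.0001,"dz":0,"ax":0,"ay":0,"az":0}]'
python3 -m inch '[{"dx":0.001,"dy":0.0001,"dz":0,"ax":0,"ay":0,"az":0},{"dx":0.001,"dy":0.0001,"dz":0,"ax":0,"ay":0,"az":0}]'
```

```text
t: 14.43
tool_pos: [0.5681, -0.0581, 0.0173]
ee_rot: [0.684, 0.73, -0.0, 0.0]
ft_force: [-1.6, 0.3, -4.5]
grip_width: 0.0069
grasp_force: 30.0
t: 14.6
tool_pos: [0.5701, -0.0579, 0.0173]
ee_rot: [0.684, 0.73, 0.0, 0.0]
ft_force: [-1.9, 0.1, -4.5]
grip_width: 0.0066
grasp_force: 30.0
```

```bash
python3 -m inch '[{"dx":0.001,"dy":0.0001,"dz":0,"ax":0,"ay":0,"az":0},{"dx":0.001,"dy":0.0001,"dz":0,"ax":0,"ay":0,"az":0}]'
```

```text
t: 14.77
tool_pos: [0.5713, -0.0578, 0.0172]
ee_rot: [0.683, 0.73, -0.001, -0.001]
ft_force: [-11.1, -2.4, 4.6]
grip_width: 0.0067
grasp_force: 30.0
```

Contact. I press to about 15 N and hold.

```bash
python3 -m inch '[{"dx":0.0008,"dy":0,"dz":0,"ax":0,"ay":0,"az":0},{"dx":0,"dy":0,"dz":0,"ax":0,"ay":0,"az":0}]'
```

```text
t: 14.93
tool_pos: [0.5713, -0.0578, 0.0173]
ee_rot: [0.683, 0.73, -0.001, -0.001]
ft_force: [-11.4, -2.0, 3.6]
grip_width: 0.0072
grasp_force: 30.0
```

```bash
python3 -m inch '[{"dx":0.001,"dy":0,"dz":0,"ax":0,"ay":0,"az":0},{"dx":0,"dy":0,"dz":0,"ax":0,"ay":0,"az":0}]'
```

```text
t: 15.1
tool_pos: [0.5714, -0.0578, 0.0173]
ee_rot: [0.683, 0.73, -0.002, -0.002]
ft_force: [-16.7, -2.7, 8.0]
grip_width: 0.0068
grasp_force: 30.0
```

```bash
python3 -m inch '[{"dx":0.0006,"dy":0,"dz":0,"ax":0,"ay":0,"az":0},{"dx":0,"dy":0,"dz":0,"ax":0,"ay":0,"az":0},{"dx":0,"dy":0,"dz":0,"ax":0,"ay":0,"az":0},{"dx":0,"dy":0,"dz":0,"ax":0,"ay":0,"az":0},{"dx":0,"dy":0,"dz":0,"ax":0,"ay":0,"az":0},{"dx":0,"dy":0,"dz":0,"ax":0,"ay":0,"az":0},{"dx":0,"dy":0,"dz":0,"ax":0,"ay":0,"az":0}]'
python3 -m inch '[{"dx":-0.0025,"dy":0,"dz":0,"ax":0,"ay":0,"az":0},{"dx":0,"dy":0,"dz":0,"ax":0,"ay":0,"az":0}]'
python3 -m inch '[{"dx":0,"dy":0,"dz":0,"ax":0,"ay":0,"az":0},{"dx":0,"dy":0,"dz":0,"ax":0,"ay":0,"az":0},{"dx":0,"dy":0,"dz":0,"ax":0,"ay":0,"az":0},{"dx":0,"dy":0,"dz":0.02,"ax":0,"ay":0,"az":0},{"dx":0,"dy":0,"dz":0.03,"ax":0,"ay":0,"az":0},{"dx":0,"dy":0,"dz":0.03,"ax":0,"ay":0,"az":0}]' 0.03
python3 - <<'E'
from h import *
f=grab_frame("top");p=f["pixels"]
cv2.imwrite("pics/t3.png",cv2.resize(p[170:370,270:480],None,fx=2.8,fy=2.8)[...,::-1])
E
```

```text
t: 15.68
tool_pos: [0.5713, -0.0578, 0.0172]
ee_rot: [0.683, 0.73, -0.002, -0.003]
ft_force: [-19.7, -3.2, 11.1]
grip_width: 0.0065
grasp_force: 30.0
t: 15.85
tool_pos: [0.5713, -0.0578, 0.0173]
ee_rot: [0.684, 0.73, -0.0, -0.0]
ft_force: [-5.4, -2.6, -1.1]
grip_width: 0.007
grasp_force: 30.0
t: 16.35
tool_pos: [0.5719, -0.0576, 0.098]
ee_rot: [0.684, 0.73, -0.0, -0.0]
ft_force: [0.3, -0.3, 0.9]
grip_width: 0.0299
grasp_force: 0.0
```

View pics/t3.png

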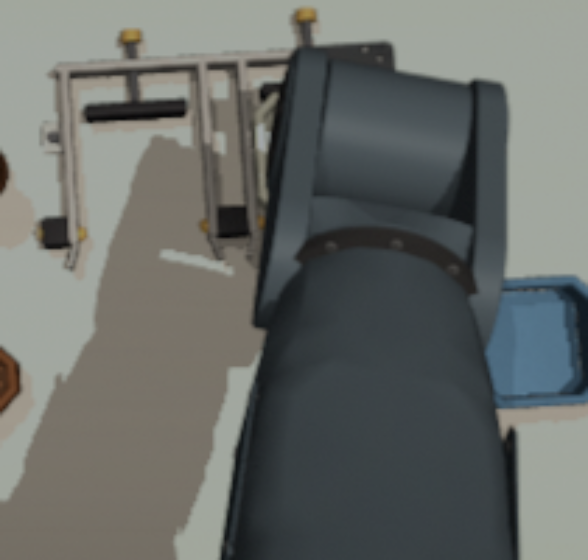

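White is in the right bay and released, hidden by the arm. The left bay is empty, and blue stands parked at about (540,342) in the crop, square to the stand.

```bash
python3 -m inch '[{"dx":-0.015,"dy":-0.0169,"dz":0,"ax":0,"ay":0,"az":0},{"dx":-0.015,"dy":-0.0169,"dz":0,"ax":0,"ay":0,"az":0},{"dx":-0.015,"dy":-0.0169,"dz":0,"ax":0,"ay":0,"az":0},{"dx":-0.015,"dy":-0.0169,"dz":0,"ax":0,"ay":0,"az":0},{"dx":-0.015,"dy":-0.0169,"dz":0,"ax":0,"ay":0,"az":0},{"dx":-0.015,"dy":-0.0169,"dz":0,"ax":0,"ay":0,"az":0},{"dx":-0.015,"dy":-0.0169,"dz":0,"ax":0,"ay":0,"az":0},{"dx":-0.015,"dy":-0.0169,"dz":0,"ax":0,"ay":0,"az":0},{"dx":-0.015,"dy":-0.0169,"dz":0,"ax":0,"ay":0,"az":0},{"dx":-0.015,"dy":-0.0169,"dz":0,"ax":0,"ay":0,"az":0},{"dx":0,"dy":0,"dz":0,"ax":0,"ay":0,"az":0},{"dx":0,"dy":0,"dz":0,"ax":0,"ay":0,"az":0},{"dx":0,"dy":0,"dz":0,"ax":0,"ay":0,"az":0}]'
python3 - <<'E'
from h import *
f=grab_frame("top");p=f["pixels"];h=cv2.cvtColor(p,cv2.COLOR_RGB2HSV)
f2=grab_frame("wrist");cv2.imwrite("pics/w4.png",f2["pixels"][...,::-1]);print(state()['tool_pos'])
cv2.imwrite("pics/t4.png",cv2.resize(p[170:280,270:430],None,fx=5,fy=5,interpolation=cv2.INTER_CUBIC)[...,::-1])
E
```

```text
t: 17.48
tool_pos: [0.4226, -0.2266, 0.0974]
ee_rot: [0.684, 0.73, 0.0, 0.001]
ft_force: [0.7, 0.7, 0.1]
grip_width: 0.0298
grasp_force: 0.0
[ 0.4225868  -0.22620405  0.0973064 ]
```

View pics/w4.png

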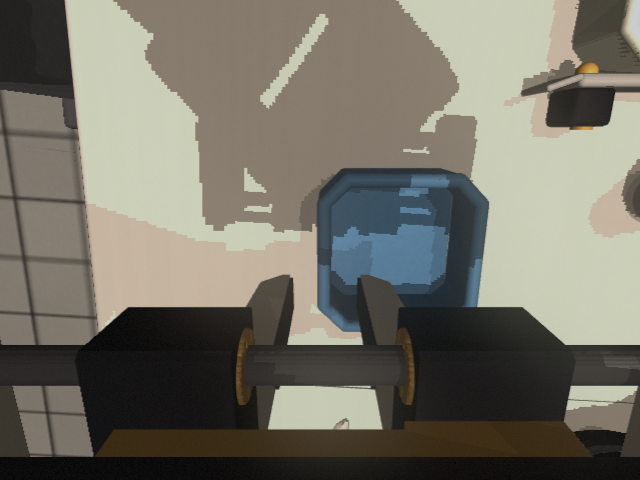

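Blue sits between the open fingers' reach, its front wall at u≈320 from v=200 to 310, parallel to the pads, so I go down and grip.

```bash
python3 -m inch '[{"dx":-0.0005,"dy":-0.0005,"dz":-0.03,"ax":0,"ay":0,"az":0},{"dx":0,"dy":0,"dz":-0.03,"ax":0,"ay":0,"az":0},{"dx":0,"dy":0,"dz":-0.014,"ax":0,"ay":0,"az":0},{"dx":0,"dy":0,"dz":-0.006,"ax":0,"ay":0,"az":0},{"dx":0,"dy":0,"dz":0,"ax":0,"ay":0,"az":0}]'
python3 -m inch '[{"dx":0,"dy":0,"dz":0,"ax":0,"ay":0,"az":0},{"dx":0,"dy":0,"dz":0,"ax":0,"ay":0,"az":0},{"dx":0,"dy":0,"dz":0,"ax":0,"ay":0,"az":0},{"dx":0,"dy":0,"dz":0,"ax":0,"ay":0,"az":0},{"dx":0,"dy":0,"dz":0,"ax":0,"ay":0,"az":0},{"dx":0,"dy":0,"dz":0,"ax":0,"ay":0,"az":0}]' 0
```

```text
t: 18.0
tool_pos: [0.4213, -0.2264, 0.0163]
ee_rot: [0.683, 0.73, -0.0, -0.001]
ft_force: [1.6, -0.9, 0.2]
grip_width: 0.0298
grasp_force: 0.0
t: 18.5
tool_pos: [0.4218, -0.2275, 0.018]
ee_rot: [0.684, 0.73, 0.0, 0.001]
ft_force: [-0.3, 1.2, 6.6]
grip_width: 0.007
grasp_force: 30.0
```

```bash
python3 -m inch '[{"dx":-0.0005,"dy":0.01,"dz":0.0006,"ax":0,"ay":0,"az":0},{"dx":-0.0006,"dy":0.02,"dz":0,"ax":0,"ay":0,"az":0},{"dx":-0.0006,"dy":0.02,"dz":0,"ax":0,"ay":0,"az":0},{"dx":-0.0006,"dy":0.02,"dz":0,"ax":0,"ay":0,"az":0},{"dx":-0.0006,"dy":0.02,"dz":0,"ax":0,"ay":0,"az":0},{"dx":-0.0006,"dy":0.02,"dz":0,"ax":0,"ay":0,"az":0},{"dx":-0.0006,"dy":0.02,"dz":0,"ax":0,"ay":0,"az":0},{"dx":-0.0006,"dy":0.02,"dz":0,"ax":0,"ay":0,"az":0},{"dx":-0.0006,"dy":0.02,"dz":0,"ax":0,"ay":0,"az":0},{"dx":-0.0006,"dy":0.02,"dz":0,"ax":0,"ay":0,"az":0},{"dx":-0.0006,"dy":0.02,"dz":0,"ax":0,"ay":0,"az":0},{"dx":-0.0006,"dy":0.02,"dz":0,"ax":0,"ay":0,"az":0},{"dx":-0.0006,"dy":0.02,"dz":0,"ax":0,"ay":0,"az":0},{"dx":-0.0006,"dy":0.02,"dz":0,"ax":0,"ay":0,"az":0},{"dx":-0.0006,"dy":0.02,"dz":0,"ax":0,"ay":0,"az":0},{"dx":-0.0005,"dy":0.008,"dz":0,"ax":0,"ay":0,"az":0},{"dx":0,"dy":0.005,"dz":0,"ax":0,"ay":0,"az":0},{"dx":0,"dy":0,"dz":0,"ax":0,"ay":0,"az":0},{"dx":0,"dy":0,"dz":0,"ax":0,"ay":0,"az":0}]'
python3 - <<'E'
from h import *
f=grab_frame("wrist");p=f["pixels"]
cv2.imwrite("pics/w5.png",p[...,::-1])
E
```

```text
t: 20.08
tool_pos: [0.412, 0.0757, 0.018]
ee_rot: [0.683, 0.73, 0.0, 0.0]
ft_force: [-0.9, 3.6, 4.2]
grip_width: 0.0068
grasp_force: 30.0
```

View pics/w5.png

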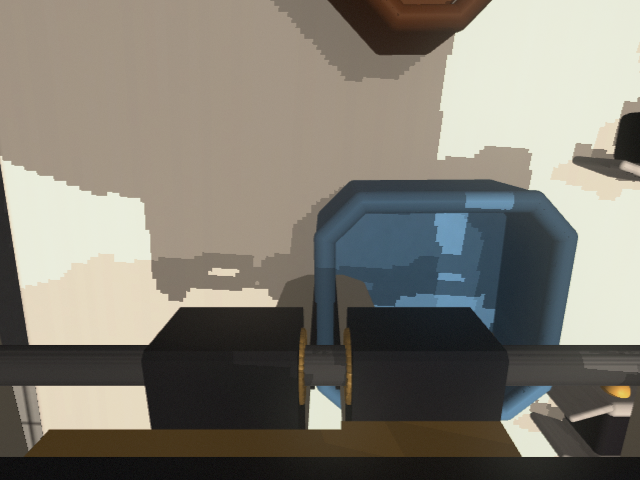

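Blue is held square, its left wall along v≈192, practically where white's was. The left bay's flare tip is at (575,158). I push it in.

```bash
python3 -m inch '[{"dx":0.008,"dy":0,"dz":0.0004,"ax":0,"ay":0,"az":0},{"dx":0.008,"dy":0.0001,"dz":0,"ax":0,"ay":0,"az":0},{"dx":0.008,"dy":0.0005,"dz":0,"ax":0,"ay":0,"az":0},{"dx":0.007,"dy":0.0004,"dz":0,"ax":0,"ay":0,"az":0}]'
python3 -m inch '[{"dx":0.006,"dy":0.0004,"dz":0,"ax":0,"ay":0,"az":0},{"dx":0.006,"dy":0.0004,"dz":0,"ax":0,"ay":0,"az":0}]'
python3 -m inch '[{"dx":0.005,"dy":0.0003,"dz":0,"ax":0,"ay":0,"az":0},{"dx":0.005,"dy":0.0003,"dz":0,"ax":0,"ay":0,"az":0}]'
```

```text
t: 20.47
tool_pos: [0.4435, 0.0763, 0.018]
ee_rot: [0.684, 0.73, -0.0, -0.0]
ft_force: [-2.6, 0.1, -0.9]
grip_width: 0.0067
grasp_force: 30.0
t: 20.63
tool_pos: [0.4554, 0.0774, 0.018]
ee_rot: [0.684, 0.73, -0.0, -0.0]
ft_force: [-1.6, 0.0, -1.4]
grip_width: 0.0067
grasp_force: 30.0
t: 20.8
tool_pos: [0.4653, 0.0782, 0.018]
ee_rot: [0.684, 0.73, -0.0, -0.0]
ft_force: [-1.7, -0.1, -2.2]
grip_width: 0.0068
grasp_force: 30.0
```

```bash
python3 -m inch '[{"dx":0.005,"dy":0.0003,"dz":0,"ax":0,"ay":0,"az":0},{"dx":0.005,"dy":0.0003,"dz":0,"ax":0,"ay":0,"az":0}]'
python3 -m inch '[{"dx":0.005,"dy":0.0003,"dz":0,"ax":0,"ay":0,"az":0},{"dx":0.005,"dy":0.0003,"dz":0,"ax":0,"ay":0,"az":0}]'
python3 -m inch '[{"dx":0.007,"dy":0.0004,"dz":0,"ax":0,"ay":0,"az":0},{"dx":0.008,"dy":0.0005,"dz":0,"ax":0,"ay":0,"az":0},{"dx":0.008,"dy":0.0005,"dz":0,"ax":0,"ay":0,"az":0},{"dx":0.008,"dy":0.0005,"dz":0,"ax":0,"ay":0,"az":0},{"dx":0.008,"dy":0.0005,"dz":0,"ax":0,"ay":0,"az":0}]'
python3 -m inch '[{"dx":0.004,"dy":0.0003,"dz":0,"ax":0,"ay":0,"az":0},{"dx":0.003,"dy":0.0002,"dz":0,"ax":0,"ay":0,"az":0},{"dx":0.003,"dy":0.0002,"dz":0,"ax":0,"ay":0,"az":0},{"dx":0.003,"dy":0.0002,"dz":0,"ax":0,"ay":0,"az":0}]'
```

```text
t: 20.97
tool_pos: [0.4735, 0.0788, 0.018]
ee_rot: [0.683, 0.73, -0.002, -0.002]
ft_force: [-13.1, -0.3, 11.0]
grip_width: 0.0066
grasp_force: 30.0
t: 21.13
tool_pos: [0.4849, 0.0794, 0.0181]
ee_rot: [0.684, 0.73, -0.0, -0.0]
ft_force: [-2.3, 0.5, -3.8]
grip_width: 0.0068
grasp_force: 30.0
t: 21.55
tool_pos: [0.5248, 0.0819, 0.0181]
ee_rot: [0.684, 0.73, -0.0, -0.0]
ft_force: [-2.1, 0.0, -4.7]
grip_width: 0.0067
grasp_force: 30.0
t: 21.88
tool_pos: [0.537, 0.0827, 0.0182]
ee_rot: [0.684, 0.73, -0.0, -0.0]
ft_force: [-1.1, 1.5, -4.5]
grip_width: 0.0072
grasp_force: 30.0
```

```bash
python3 -m inch '[{"dx":0.002,"dy":0.0001,"dz":-0.0004,"ax":0,"ay":0,"az":0},{"dx":0.002,"dy":0.0001,"dz":0,"ax":0,"ay":0,"az":0},{"dx":0.002,"dy":0.0001,"dz":0,"ax":0,"ay":0,"az":0},{"dx":0.002,"dy":0.0001,"dz":0,"ax":0,"ay":0,"az":0}]'
python3 -m inch '[{"dx":0.0015,"dy":0.0001,"dz":0,"ax":0,"ay":0,"az":0},{"dx":0.0015,"dy":0.0001,"dz":0,"ax":0,"ay":0,"az":0},{"dx":0.001,"dy":0.0001,"dz":0,"ax":0,"ay":0,"az":0}]'
```

```text
t: 22.22
tool_pos: [0.5452, 0.0831, 0.018]
ee_rot: [0.684, 0.73, 0.0, 0.0]
ft_force: [-2.5, 1.0, -1.6]
grip_width: 0.0065
grasp_force: 30.0
t: 22.47
tool_pos: [0.5502, 0.0834, 0.018]
ee_rot: [0.684, 0.73, 0.001, 0.001]
ft_force: [3.6, 0.5, -4.8]
grip_width: 0.0071
grasp_force: 30.0
```

```bash
python3 -m inch '[{"dx":0.001,"dy":0.0001,"dz":0,"ax":0,"ay":0,"az":0},{"dx":0.001,"dy":0.0001,"dz":0,"ax":0,"ay":0,"az":0},{"dx":0.001,"dy":0.0001,"dz":0,"ax":0,"ay":0,"az":0}]'
```

```text
t: 22.72
tool_pos: [0.5519, 0.0837, 0.018]
ee_rot: [0.684, 0.73, -0.0, -0.0]
ft_force: [-2.8, 0.1, 3.8]
grip_width: 0.0066
grasp_force: 30.0
```

```bash
python3 -m inch '[{"dx":0.001,"dy":0.0001,"dz":0,"ax":0,"ay":0,"az":0},{"dx":0.0005,"dy":0,"dz":0,"ax":0,"ay":0,"az":0}]'
```

```text
t: 22.88
tool_pos: [0.553, 0.0838, 0.018]
ee_rot: [0.684, 0.73, -0.0, -0.0]
ft_force: [-4.4, -0.1, 6.1]
grip_width: 0.0071
grasp_force: 30.0
```

```bash
python3 -m inch '[{"dx":0.001,"dy":0.0001,"dz":0,"ax":0,"ay":0,"az":0},{"dx":0.001,"dy":0,"dz":0,"ax":0,"ay":0,"az":0}]'
```

```text
t: 23.05
tool_pos: [0.5533, 0.0838, 0.018]
ee_rot: [0.684, 0.73, -0.002, -0.002]
ft_force: [-18.0, -1.0, 20.0]
grip_width: 0.0066
grasp_force: 30.0
```

```bash
python3 -m inch '[{"dx":0.001,"dy":0.0001,"dz":0,"ax":0,"ay":0,"az":0},{"dx":0,"dy":0,"dz":0,"ax":0,"ay":0,"az":0}]'
```

```text
t: 23.22
tool_pos: [0.5533, 0.0839, 0.018]
ee_rot: [0.683, 0.73, -0.003, -0.003]
ft_force: [-19.5, -1.1, 18.0]
grip_width: 0.0067
grasp_force: 30.0
```

```bash
python3 -m inch '[{"dx":0.0006,"dy":0,"dz":0.0004,"ax":0,"ay":0,"az":0},{"dx":0,"dy":0,"dz":0,"ax":0,"ay":0,"az":0},{"dx":0,"dy":0,"dz":0,"ax":0,"ay":0,"az":0},{"dx":0,"dy":0,"dz":0,"ax":0,"ay":0,"az":0},{"dx":0,"dy":0,"dz":0,"ax":0,"ay":0,"az":0},{"dx":0,"dy":0,"dz":0,"ax":0,"ay":0,"az":0},{"dx":0,"dy":0,"dz":0,"ax":0,"ay":0,"az":0}]'
python3 -m inch '[{"dx":-0.0025,"dy":0,"dz":0,"ax":0,"ay":0,"az":0},{"dx":0,"dy":0,"dz":0,"ax":0,"ay":0,"az":0}]'
python3 -m inch '[{"dx":0,"dy":0,"dz":0,"ax":0,"ay":0,"az":0},{"dx":0,"dy":0,"dz":0,"ax":0,"ay":0,"az":0},{"dx":0,"dy":0,"dz":0,"ax":0,"ay":0,"az":0},{"dx":0,"dy":0,"dz":0.02,"ax":0,"ay":0,"az":0},{"dx":0,"dy":0,"dz":0.03,"ax":0,"ay":0,"az":0},{"dx":-0.02,"dy":0,"dz":0.04,"ax":0,"ay":0,"az":0},{"dx":-0.03,"dy":-0.01,"dz":0.04,"ax":0,"ay":0,"az":0},{"dx":-0.03,"dy":-0.01,"dz":0.03,"ax":0,"ay":0,"az":0},{"dx":-0.03,"dy":-0.01,"dz":0,"ax":0,"ay":0,"az":0},{"dx":-0.03,"dy":-0.01,"dz":0,"ax":0,"ay":0,"az":0},{"dx":-0.03,"dy":-0.01,"dz":0,"ax":0,"ay":0,"az":0},{"dx":-0.03,"dy":0,"dz":0,"ax":0,"ay":0,"az":0},{"dx":0,"dy":0,"dz":0,"ax":0,"ay":0,"az":0}]' 0.03
python3 - <<'E'
from h import *
f=grab_frame("top");p=f["pixels"]
cv2.imwrite("pics/t5.png",cv2.resize(p[170:280,200:460],None,fx=3,fy=3,interpolation=cv2.INTER_CUBIC)[...,::-1])
h=cv2.cvtColor(p,cv2.COLOR_RGB2HSV)
m=(h[...,0]>95)&(h[...,0]<125)&(h[...,1]>90);m[:170]=0;m[280:]=0;m[:,:270]=0;m[:,430:]=0
for c,s,_ in blobs(f,m,.046,300):
    y=np.radians(3.67);d=c/1000-[.6017,.0144];print("blue stand",d@[np.cos(y),np.sin(y)],d@[-np.sin(y),np.cos(y)],s)
E
```

```text
t: 23.8
tool_pos: [0.5533, 0.0838, 0.018]
ee_rot: [0.683, 0.73, -0.003, -0.003]
ft_force: [-19.4, -2.4, 15.8]
grip_width: 0.007
grasp_force: 30.0
t: 23.97
tool_pos: [0.5533, 0.0839, 0.018]
ee_rot: [0.684, 0.73, -0.001, -0.001]
ft_force: [-6.4, -1.7, 3.5]
grip_width: 0.0062
grasp_force: 30.0
t: 25.05
tool_pos: [0.3585, 0.0361, 0.1665]
ee_rot: [0.684, 0.73, -0.001, -0.001]
ft_force: [0.2, 0.1, -0.5]
grip_width: 0.0297
grasp_force: 0.0
blue stand -0.0004424303778907301 0.07277756697884809 [103.  100.7]
```

View pics/t5.png

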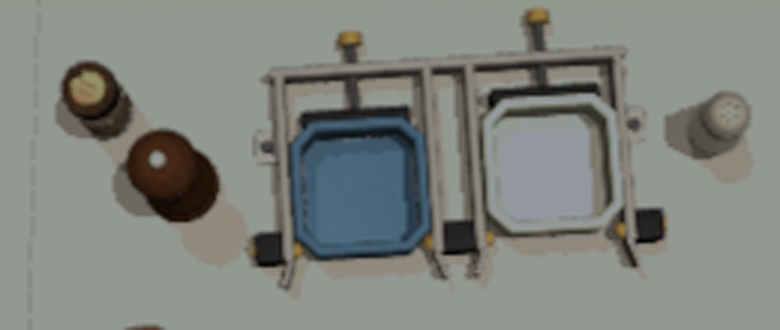

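Both crocks are home: blue in the left bay against its stop bar at (355,185), white in the right bay against its own at (550,163). The mill, jar and shaker are undisturbed and the arm is clear.

```bash
python3 -c "
from station import *
print(sign_off())"
```

```text
the job is handed in; nothing more can be done
None
```

The crocks are swapped and the job is handed in at about 25 s: white went home first in the right bay, then blue in the left, each pressed to its stop for half a second at 17–20 N on the wrist sensor (friction included, so I estimate at least 8 N on blue's stop), and nothing else was disturbed.

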